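# Close the lid of a disc filter holder crosswise with its four hand knobs

### The arm

A 6-joint arm with a two-finger parallel gripper is mounted at the origin on the work surface. World frame = base frame: x ahead of the robot, y to its left, z up, the work surface at z = 0. Lengths are in m, angles in degrees, forces in N, time in s.
With the tool pointing down it reaches from about 0.375 to 0.9 m from the base axis. Payload 3.1 kg.
Tool frame: the origin (TCP) lies on the centre line of the jaws, within the pads' length; the fingertips stand 25 mm ahead of it and the grasp point (between the pads) lies 6 mm ahead of it; z points along the fingers, y is the line along which they close (so a half turn about z gives the same grasp; the last joint's range is limited). The gripper opens to 87 mm and grips with 3 to 60 N. Pads are 19 mm wide; open, the fingers measure 117 mm over their backs; the gripper's body (75 mm by 190 mm) begins 51 mm behind the grasp point.
Start: joints at [66.664, 30.224, 82.088, -0, 67.689, -10.227], TCP at [0.142, 0.609, 0.248] pointing down, gripper open.
Joint ranges: [-176.69, 176.69], [-43.24, 126.21], [12.49, 139.97], [-82, 262], [0, 151.66], [-163.58, 163.58]. Speed limits (degrees/s): [159.86, 159.86, 180, 180, 180, 180].

### API

Orientations are given as a 3x3 rotation matrix whose columns are the frame's x, y, z axes.
In Python, from rig import bot, cams, models gives the robot as it stands. The module is installed in compiled form; this text tells all that it offers.
- The arm moves only by the shell command python3 -m handwheel 'ROWS' [OPENING]. ROWS is JSON, a list of rows, each a list of 6 numbers: the shift along the world's x, y, z each as a share of 1 m, from -1 to 1, then the turn, a rotation vector about the world's x, y, z each as a share of 2 rad, from -1 to 1. In form: [[dx, dy, dz, wx, wy, wz], ...]. A call has exactly 8 rows; each row is the pose to reach, as a shift and turn from the pose commanded when the call began; what a row does not reach only later rows make up. A row lasts 1/12 s, in which the tool goes at most 41.7 mm and 7.16 degrees, less where a joint would pass 70% of its speed; a pose out of reach is approached as far as the arm can. A call with a number of a shift or a turn outside -1 to 1 is refused whole. A call with a gripper value outside its range is refused whole. OPENING is the opening, from -1 (shut) to 1 (fully open), so that 0 is half open, set as the call begins (- or left out, the last holds). The fingers move at their own pace and stop on an object; the grip force is fixed at half the most. Time passes only in rows, so rows that repeat a pose let the fingers close, or fill a call up. It gives the time, the measured TCP pose, the force, the opening and the grip force at its end, in the units of the state.
- bot.read_state(): the state, without advancing time (a new reading comes with each control period).
- cams.capture(name): name is "side" or "top" or "wrist"; returns (picture, depth): 400x640x3 uint8, blue, green, red; 400x640 float32, m along the optical axis (not along the pixel's ray), 0 where there is no reading.
- cams.calibration(name): a dict with "mtx" (3x3 intrinsics, pixels), "dist_coeffs" ([k1, k2, p1, p2, k3] as OpenCV has them; the pictures are not rectified), "R" (3x3) and "t" (3): a world point X has camera coordinates R X + t; the wrist camera has in their place "tool_from_camera" (4x4, takes a point from camera to tool coordinates, whose origin is the TCP and whose axes are the flange's). Camera axes: x right, y down, z forward; pixel columns grow to the right and rows downward; lengths in m; the calibration is good to about 2 mm. A picture is of the moment at which its call begins: read the wrist's pose just before it. calibration takes no time and is no camera call.
- bot.hand_in(): hands the job in; it is judged then, once.
Trained networks look in the newest picture that a camera, given by its name, has taken for a name from the list of things; names that differ only in an ending like _2 or _b are one class to them, and where a whole thing is asked for, a point or a joint stands for the part that bears it (a point fixed in the world has none). Each returns a list of dicts, best first, with "conf" (0 to 1); they miss things now and then, are a little off and sometimes report something else, mostly with a low value. They report only what shows in the picture. A call takes as long as a camera call.
- models.spot_in(query, camera): "position" ([column, row] in pixels, amid what is visible of it).
- models.tip_of(query, camera): "position" ([column, row] in pixels: a listed point, or the origin of a listed thing).
The state is a dict: "time_s": time; "joint_positions": joint angles; "qvel": joint speeds; "tau": joint torques, N m; "position": TCP position; "tcp_rot": TCP orientation; "force": force on the tool from outside, world axes, zero at the start; "moment": the same for the moment, N m; "opening": opening from 0.0 (shut) to 1.0 (fully open); "grasp_force": force on a finger pad.
Only numpy, scipy, OpenCV 4.12 (cv2) and the standard library are available. Lean on these libraries where they do the work, as an engineer would, in place of code of your own. Each camera call takes 0.05 s, during which the arm holds its last target. There are 200 camera calls.

### The job

Close the filter holder: draw its lid down evenly with the four blue wing knobs, always going across to the opposite knob next, first about a sixth of a turn on each knob, then in a second crosswise round until each is firmly hand-tight and the lid sits flat on the flange all round. Never run a knob right down by itself so that the lid cocks, do not over-tighten (about 0.25 N m is enough) or lean on the lid, and leave the other things on the bench alone.

Things in the scene. Friction and masses are not known exactly. Their poses are not given: they have to be found in the camera images.
- flange_top (a point): Middle of the upper face of the filter holder's lower flange: steel disc 196 mm across on three short legs, fixed, 74 mm above the bench; z up. Knobs a, b, c, d stand over it on a bolt circle of 75 mm radius at 45, 135, 225, 315 degrees from its x axis (counter-clockwise from above): a is opposite c, b opposite d, 150 mm apart; neighbours 106 mm.
- lid_top (a point): Middle of the flat upper face of the lid (round aluminium plate, 190 mm across, 10 mm thick); z is the lid's normal. It rests on an orange springy gasket with a gap of 2.5 to 3.7 mm (not known exactly) to the flange; the knobs press it down until its rim bears metal to metal on the flange and stops. An inlet stub 25 mm wide stands 26 mm above this point.
- lid: The lid; origin in the middle of its underside. It cannot shift sideways or turn: it only sinks and rocks under the knobs.
- knob_a_wing (a point): Centre of the blue wing of hand knob a, on its turning axis, half-way up the wing, 27 mm above the lid's upper face. The wing is a bar 46 mm long along this point's x axis, 12 mm thick along its y axis, 22 mm tall; grip it across its 12 mm. Below it a black neck 11 mm wide on a washer 27 mm wide, 3 mm thick.
- knob_a: Hand knob a, 38 mm tall; origin on its axis at its underside, which bears on the lid. Torque: 0.03 N m free, up to 0.1 while squeezing the gasket; once the lid is down on the flange it climbs by about 0.2 N m per 0.1 rad. Hand-tight is 0.2 to 0.3 N m, above 0.4 over-tight. Feel it over short turns (0.05 rad): at rest, friction hides small torques.
- turn_a (a joint): Turn of knob a in rad since the start, growing as it is tightened, clockwise from above. Coarse thread, the knob sinks 11 mm per turn (1.75 mm per rad). Starts finger-loose, within 0.4 mm of the lid; comes tight somewhere between 1.5 and 2.5 rad, which differs every time and by up to 0.2 rad between knobs and must be felt. Stays where it is left.
- knob_b_wing (a point): Centre of the blue wing of hand knob b, on its turning axis, half-way up the wing, 27 mm above the lid's upper face. The wing is a bar 46 mm long along this point's x axis, 12 mm thick along its y axis, 22 mm tall; grip it across its 12 mm. Below it a black neck 11 mm wide on a washer 27 mm wide, 3 mm thick.
- knob_b: Hand knob b, 38 mm tall; origin on its axis at its underside, which bears on the lid. Torque: 0.03 N m free, up to 0.1 while squeezing the gasket; once the lid is down on the flange it climbs by about 0.2 N m per 0.1 rad. Hand-tight is 0.2 to 0.3 N m, above 0.4 over-tight. Feel it over short turns (0.05 rad): at rest, friction hides small torques.
- turn_b (a joint): Turn of knob b in rad since the start, growing as it is tightened, clockwise from above. Coarse thread, the knob sinks 11 mm per turn (1.75 mm per rad). Starts finger-loose, within 0.4 mm of the lid; comes tight somewhere between 1.5 and 2.5 rad, which differs every time and by up to 0.2 rad between knobs and must be felt. Stays where it is left.
- knob_c_wing (a point): Centre of the blue wing of hand knob c, on its turning axis, half-way up the wing, 27 mm above the lid's upper face. The wing is a bar 46 mm long along this point's x axis, 12 mm thick along its y axis, 22 mm tall; grip it across its 12 mm. Below it a black neck 11 mm wide on a washer 27 mm wide, 3 mm thick.
- knob_c: Hand knob c, 38 mm tall; origin on its axis at its underside, which bears on the lid. Torque: 0.03 N m free, up to 0.1 while squeezing the gasket; once the lid is down on the flange it climbs by about 0.2 N m per 0.1 rad. Hand-tight is 0.2 to 0.3 N m, above 0.4 over-tight. Feel it over short turns (0.05 rad): at rest, friction hides small torques.
- turn_c (a joint): Turn of knob c in rad since the start, growing as it is tightened, clockwise from above. Coarse thread, the knob sinks 11 mm per turn (1.75 mm per rad). Starts finger-loose, within 0.4 mm of the lid; comes tight somewhere between 1.5 and 2.5 rad, which differs every time and by up to 0.2 rad between knobs and must be felt. Stays where it is left.
- knob_d_wing (a point): Centre of the blue wing of hand knob d, on its turning axis, half-way up the wing, 27 mm above the lid's upper face. The wing is a bar 46 mm long along this point's x axis, 12 mm thick along its y axis, 22 mm tall; grip it across its 12 mm. Below it a black neck 11 mm wide on a washer 27 mm wide, 3 mm thick.
- knob_d: Hand knob d, 38 mm tall; origin on its axis at its underside, which bears on the lid. Torque: 0.03 N m free, up to 0.1 while squeezing the gasket; once the lid is down on the flange it climbs by about 0.2 N m per 0.1 rad. Hand-tight is 0.2 to 0.3 N m, above 0.4 over-tight. Feel it over short turns (0.05 rad): at rest, friction hides small torques.
- turn_d (a joint): Turn of knob d in rad since the start, growing as it is tightened, clockwise from above. Coarse thread, the knob sinks 11 mm per turn (1.75 mm per rad). Starts finger-loose, within 0.4 mm of the lid; comes tight somewhere between 1.5 and 2.5 rad, which differs every time and by up to 0.2 rad between knobs and must be felt. Stays where it is left.
- tube_rack: Bystander: chrome rack of capped blood tubes, 200 x 75 x 95 mm; origin at the middle of its underside. Leave it alone.
- media_bottle: Bystander: amber bottle with blue cap, 72 mm wide, 150 mm tall; origin at the middle of its underside. Leave it alone.
- forceps: Bystander: steel forceps lying flat, 125 mm long; origin at the middle of its underside. Leave it alone.
- filter_box: Bystander: round white box of filter discs, 98 mm wide, 21 mm tall; origin at the middle of its underside. Leave it alone.
- beaker: Bystander: glass beaker, 80 mm wide, 95 mm tall; origin at the middle of its underside. Leave it alone.
- tip_box: Bystander: blue and white pipette-tip box, 120 x 84 x 62 mm; origin at the middle of its underside. Leave it alone.
- spare_gasket: Bystander: orange spare gasket ring lying flat, 123 mm across; origin at the middle of its underside. Leave it alone.

How it is judged (in metres and radians):
On the way:
1. First round: all four knobs turned down by at least 0.5 rad, none tight yet (each under 16 N on the lid), lid level within 0.01 rad (value of joint each of turn_a, turn_b, turn_c, turn_d above 0.5 rad and contact force between each of knob_a, knob_b, knob_c, knob_d and lid below 16 N and angle between lid_top's own z axis and vertical below 0.01 rad), for 0.2 s.
At the end, for the whole second after the job is handed in: All four knobs press on the lid with 18 to 55 N (hand-tight is about 35 N) and stand still; the lid sits flat on the flange (upper face less than 10.6 mm above the flange's, level within 0.003 rad) (contact force between knob_a and lid between 18 and 55 N and contact force between knob_b and lid between 18 and 55 N and contact force between knob_c and lid between 18 and 55 N and contact force between knob_d and lid between 18 and 55 N and angle between lid_top's own z axis and vertical below 0.003 rad and z of lid_top in the frame of flange_top below 0.0106 m and velocity of joint turn_a between -0.02 and 0.02 rad/s and velocity of joint turn_b between -0.02 and 0.02 rad/s and velocity of joint turn_c between -0.02 and 0.02 rad/s and velocity of joint turn_d between -0.02 and 0.02 rad/s); the robot touches nothing.
It fails at once if the lid is cocked by more than 0.0155 rad (one knob run down by itself) (angle between lid_top's own z axis and vertical above 0.0155 rad).
It fails at once if a knob is over-tightened (more than 75 N on the lid, about 0.45 N m) (contact force between any of knob_a, knob_b, knob_c, knob_d and lid above 75 N).
It fails at once if two neighbouring knobs are both turned past 0.5 rad (second round: 1.4) while both others are still under 0.2 rad (1.25): round the circle, not across ((value of joint each of turn_a, turn_b above 0.5 rad and value of joint each of turn_c, turn_d below 0.2 rad) or (value of joint each of turn_b, turn_c above 0.5 rad and value of joint each of turn_a, turn_d below 0.2 rad) or (value of joint each of turn_c, turn_d above 0.5 rad and value of joint each of turn_a, turn_b below 0.2 rad) or (value of joint each of turn_d, turn_a above 0.5 rad and value of joint each of turn_b, turn_c below 0.2 rad) or (value of joint each of turn_a, turn_b above 1.4 rad and value of joint each of turn_c, turn_d below 1.25 rad) or (value of joint each of turn_b, turn_c above 1.4 rad and value of joint each of turn_a, turn_d below 1.25 rad) or (value of joint each of turn_c, turn_d above 1.4 rad and value of joint each of turn_a, turn_b below 1.25 rad) or (value of joint each of turn_d, turn_a above 1.4 rad and value of joint each of turn_b, turn_c below 1.25 rad)).
It fails at once if the robot leans on the lid with more than 15 N (contact force between any of the fingers, the arm and lid above 15 N).
It fails at once if a bystander is moved by more than 20 mm (distance of any of tube_rack, media_bottle, forceps, filter_box, beaker, tip_box, spare_gasket from where it was at the start of the episode above 0.02 m).
It also fails if it takes over 72 s, if anything falls off the work surface, if the arm or the gripper's body presses on something with over 40 N, if the wrist force passes 120 N, or if a joint passes its speed limit or range.

## Working session

There is one attempt and no reset: what is moved stays moved. The work goes in short steps, Python scripts to look and compute and a shell command to move; the robot and the scene stay as the last step left them, time stands still between calls to the robot, and variables do not carry over. Pictures are saved under pics/ and viewed, at most 10 in all, crops included, and the job is handed in when it is done.

```bash
mkdir -p pics; cat > h.py <<'E'
import numpy as np, cv2, json
from rig import bot, cams, models
def ray(cam,px,z):
    c=cams.calibration(cam); K=np.array(c["mtx"]);d=np.array(c["dist_coeffs"])
    u=cv2.undistortPoints(np.array([[px]],float),K,d)[0,0]
    if cam=="wrist":
        s=bot.read_state(); T=np.array(c["tool_from_camera"]);R=np.array(s["tcp_rot"])
        o=R@T[:3,3]+s["position"]; v=R@T[:3,:3]@np.array([u[0],u[1],1])
    else:
        R=np.array(c["R"]);t=np.array(c["t"]).ravel(); o=-R.T@t; v=R.T@np.array([u[0],u[1],1])
    return o+v*(z-o[2])/v[2]
E
python3 - <<'E'
from h import *
np.set_printoptions(precision=4,suppress=True)
print(bot.read_state())
for c in("top","side"):
    im,dp=cams.capture(c); cv2.imwrite(f"pics/{c}.png",im)
    for q in("knob_a_wing","lid_top"):
        for r in models.tip_of(q,c):
            p=r["position"]; print(c,q,np.round(p,1),round(r["conf"],2),ray(c,p,0.114 if q[0]=='k' else .087))
print(bot.read_state()["time_s"])
E
```

```text
{'time_s': 0.0, 'joint_positions': array([ 66.6659,  30.2782,  82.1552,  -0.0017,  67.6874, -10.2273]), 'qvel': array([-0.073 ,  0.0208,  0.0373, -0.0164, -0.0948, -0.0156]), 'tau': array([ -0.0021, -44.0049, -17.6588,   0.0632,   0.0581,  -0.0002]), 'position': array([0.1414, 0.6081, 0.2466]), 'tcp_rot': array([[-0.974 ,  0.2268, -0.0008],
       [ 0.2268,  0.9739, -0.0019],
       [ 0.0003, -0.0021, -1.    ]]), 'force': array([0.2151, 0.0824, 0.1639]), 'moment': array([ 0.0141, -0.0432,  0.0447]), 'grasp_force': 0.0, 'opening': 0.9992191834000854}
top knob_a_wing [324.5 164.8] 0.56 [ 0.6471 -0.014   0.114 ]
top lid_top [337.1 193.1] 0.84 [ 0.5893 -0.0444  0.087 ]
side knob_a_wing [292.2 190.3] 0.49 [ 0.6494 -0.0089  0.114 ]
side lid_top [327.6 195.7] 0.64 [ 0.5721 -0.0344  0.087 ]
0.3
```

View pics/top.png

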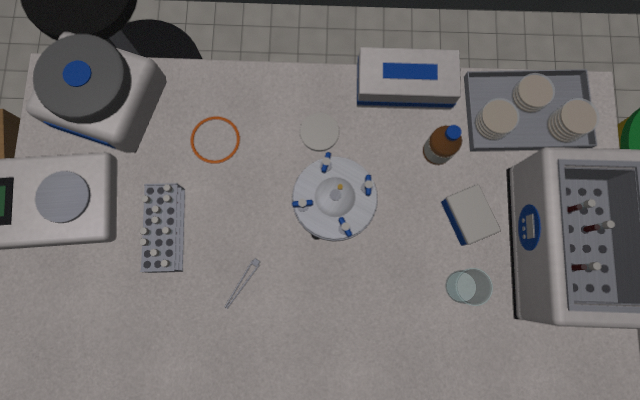

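View pics/side.png

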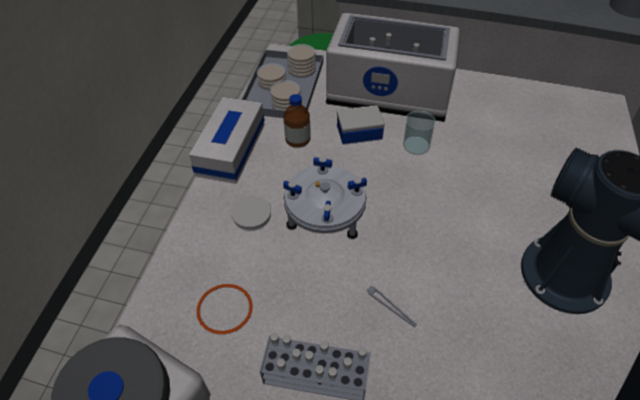

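The top view shows the lid at about (335,197) px, with knobs at (326,162), (368,185), (345,227) and (302,204). The side view agrees with this. The lid centre is near (0.58, -0.04), so I'll move above it for a closer look.

```bash
python3 -m handwheel '[[0.02,-0.036,0.01,0,0,0],[0.05,-0.07,0.03,0,0,0],[0.07,-0.1,0.05,0,0,0],[0.09,-0.135,0.07,0,0,0],[0.11,-0.17,0.09,0,0,0],[0.13,-0.2,0.11,0,0,0],[0.15,-0.235,0.12,0,0,0],[0.17,-0.27,0.13,0,0,0]]' 1
python3 -m handwheel '[[0.25,-0.36,0,0,0,0],[0.25,-0.36,0,0,0,0],[0.25,-0.36,0,0,0,0],[0.25,-0.36,0,0,0,0],[0.25,-0.36,0,0,0,0],[0.25,-0.36,0,0,0,0],[0.25,-0.36,0,0,0,0],[0.25,-0.36,0,0,0,0]]'
python3 -m handwheel '[[0.02,-0.015,0,0,0,0],[0.02,-0.015,0,0,0,0],[0.02,-0.015,0,0,0,0],[0.02,-0.015,0,0,0,0],[0.02,-0.015,0,0,0,0],[0.02,-0.015,0,0,0,0],[0.02,-0.015,0,0,0,0],[0.02,-0.015,0,0,0,0]]'
python3 - <<'E'
from h import *
np.set_printoptions(precision=4,suppress=True)
s=bot.read_state();print(s["position"],s["joint_positions"],s["moment"],s["force"])
print(np.array(cams.calibration("wrist")["tool_from_camera"]))
im,dp=cams.capture("wrist"); cv2.imwrite(f"pics/w1.png",im)
for q in("knob_a_wing","lid_top"):
        for r in models.tip_of(q,"wrist"):
            p=r["position"]; print(q,np.round(p,1),round(r["conf"],2),ray("wrist",p,0.114 if q[0]=='k' else .087), dp[int(p[1]),int(p[0])])
print(bot.read_state()["time_s"])
E
```

```text
time_s: 0.97
position: [0.306, 0.3488, 0.3756]
tcp_rot: [[-0.974, 0.226, 0.002], [0.226, 0.974, 0.001], [-0.002, 0.002, -1.0]]
force: [0.4, -0.1, 0.8]
opening: 0.998
grasp_force: 0.0
time_s: 1.63
position: [0.496, 0.0743, 0.3743]
tcp_rot: [[-0.974, 0.227, 0.0], [0.227, 0.974, 0.0], [-0.0, 0.0, -1.0]]
force: [1.8, 0.8, 0.3]
opening: 0.999
grasp_force: 0.0
time_s: 2.3
position: [0.5148, 0.0621, 0.3743]
tcp_rot: [[-0.974, 0.225, 0.0], [0.225, 0.974, 0.0], [-0.0, 0.0, -1.0]]
force: [-0.1, 0.5, 0.1]
opening: 1.001
grasp_force: 0.0
[0.5148 0.0621 0.3743] [ -5.4789  14.2752  87.1215   0.002   78.5843 -82.4525] [-0.0079  0.0121  0.002 ] [-0.0639  0.4993  0.1244]
[[ 0.0004 -0.9657 -0.2597  0.0709]
 [ 1.      0.0004  0.      0.0002]
 [ 0.0001 -0.2597  0.9657 -0.1376]
 [ 0.      0.      0.      1.    ]]
knob_a_wing [289.2 271.8] 0.53 [ 0.6471 -0.0138  0.114 ] 0.082747295
lid_top [263.8 231.9] 0.57 [ 0.5851 -0.0414  0.087 ] 0.42411175
2.45
```

View pics/w1.png

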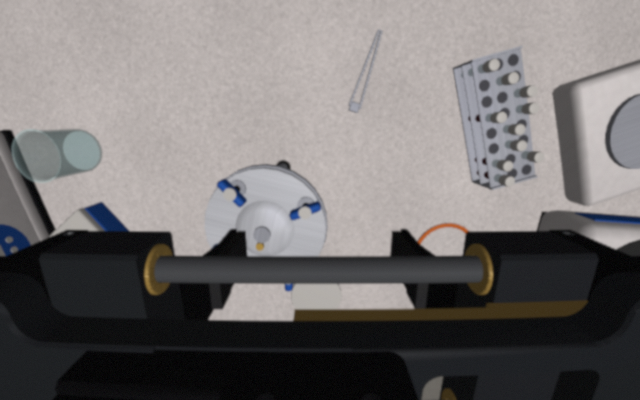

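The wrist picture shows the lid at about (265,228) px, half hidden behind the gripper. I'll shift over so that all four knobs show above row 220.

```bash
python3 -m handwheel '[[0.11,-0.12,-0.03,0,0,0],[0.11,-0.12,-0.03,0,0,0],[0.11,-0.12,-0.03,0,0,0],[0.11,-0.12,-0.03,0,0,0],[0.11,-0.12,-0.03,0,0,0],[0.11,-0.12,-0.03,0,0,0],[0.11,-0.12,-0.03,0,0,0],[0.11,-0.12,-0.03,0,0,0]]'
cat > wing.py <<'E'
from h import *
np.set_printoptions(precision=4,suppress=True)
im,dp=cams.capture("wrist"); cv2.imwrite("pics/w2.png",im)
hsv=cv2.cvtColor(im,cv2.COLOR_BGR2HSV)
m=cv2.inRange(hsv,(105,120,50),(125,255,255))
n,l,st,ce=cv2.connectedComponentsWithStats(m)
P=[]
for i in range(1,n):
    if st[i,4]<40: continue
    ys,xs=np.nonzero(l==i)
    w=np.array([ray("wrist",(x,y),.12)[:2] for x,y in zip(xs,ys)])
    r=cv2.minAreaRect(w.astype(np.float32)*1000)
    b=cv2.boxPoints(r); e=[b[1]-b[0],b[2]-b[1]]; v=max(e,key=np.linalg.norm)
    print(np.round(ce[i]),st[i,4],"mean",w.mean(0),"rect",np.array(r[0])/1000,np.round(r[1],1),"ang",round(np.degrees(np.arctan2(v[1],v[0]))%180,1))
for q in("knob_a_wing","lid_top"):
        for r in models.tip_of(q,"wrist"):
            p=r["position"]; print(q,np.round(p,1),round(r["conf"],2),ray("wrist",p,0.114 if q[0]=='k' else .087), dp[int(p[1]),int(p[0])])
print(bot.read_state()["time_s"])
E
python3 wing.py
```

```text
time_s: 3.12
position: [0.6246, -0.0577, 0.3444]
tcp_rot: [[-0.974, 0.226, -0.0], [0.226, 0.974, 0.0], [0.0, 0.0, -1.0]]
force: [-0.6, 0.5, 0.2]
opening: 1.002
grasp_force: 0.0
[283.  77.] 80 mean [ 0.4946 -0.0692] rect [ 0.4945 -0.0695] [11.4  8.9] ang 32.7
[302.  98.] 90 mean [ 0.5216 -0.0534] rect [ 0.5218 -0.0529] [13.2  9. ] ang 32.8
[392. 106.] 70 mean [0.5552 0.0496] rect [0.5552 0.05  ] [ 9.2 10.6] ang 95.3
[367. 116.] 93 mean [0.5592 0.0178] rect [0.5592 0.0175] [ 9.7 13.7] ang 95.3
[144. 159.] 961 mean [ 0.5462 -0.2652] rect [ 0.5537 -0.266 ] [ 53.7 104.9] ang 179.8Traceback (most recent call last):
  File "wing.py", line 11, in <module>
    w=np.array([ray("wrist",(x,y),.12)[:2] for x,y in zip(xs,ys)])
                ~~~^^^^^^^^^^^^^^^^^^^
  File "h.py", line 7, in ray
    s=bot.read_state(); T=np.array(c["tool_from_camera"]);R=np.array(s["tcp_rot"])
ValueError: time passes only in moves, steps and waits
```

View pics/w2.png

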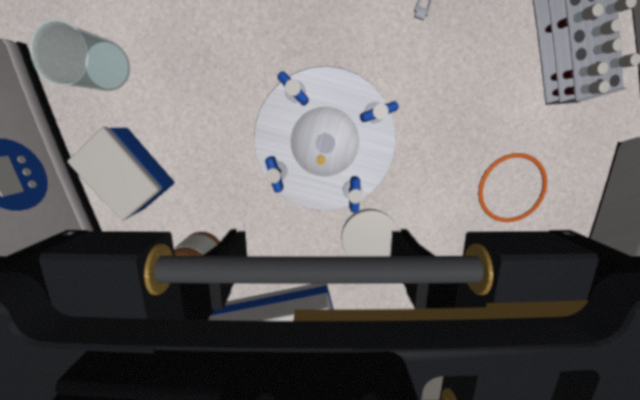

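The picture shows all four knobs, at (293,88), (379,112), (355,194) and (275,174). Each blue wing is split by its pale hub. I'll close the mask to merge the halves and fit the wing axes.

```bash
cat > wing.py <<'E'
import sys
from h import *
np.set_printoptions(precision=4,suppress=True)
c=cams.calibration("wrist");K=np.array(c["mtx"]);D=np.array(c["dist_coeffs"]);T=np.array(c["tool_from_camera"])
s=bot.read_state();Rw=np.array(s["tcp_rot"])@T[:3,:3];o=np.array(s["tcp_rot"])@T[:3,3]+s["position"]
def pts(p,z):
    u=cv2.undistortPoints(np.array(p,float).reshape(-1,1,2),K,D)[:,0]
    v=np.c_[u,np.ones(len(u))]@Rw.T
    return o+v*((z-o[2])/v[:,2])[:,None]
im,dp=cams.capture("wrist"); cv2.imwrite("pics/"+sys.argv[1]+".png",im)
m=cv2.inRange(cv2.cvtColor(im,cv2.COLOR_BGR2HSV),(105,120,40),(125,255,255))
n,l,st,ce=cv2.connectedComponentsWithStats(cv2.morphologyEx(m,cv2.MORPH_CLOSE,np.ones((19,19))))
C=[]
for i in range(1,n):
    ys,xs=np.nonzero((l==i)&(m>0))
    if len(ys)<60 or len(ys)>900: continue
    w=pts(np.c_[xs,ys],.122)[:,:2]
    if np.linalg.norm(w.mean(0)-[.58,-.04])>.13: continue
    # halves balanced: split by PCA sign
    a=w-w.mean(0); v=np.linalg.svd(a,full_matrices=False)[2][0]
    g=(a@v)>0; e=w[g].mean(0)-w[~g].mean(0); mid=(w[g].mean(0)+w[~g].mean(0))/2
    C.append(mid); print(np.round(ce[i]),len(ys),"mid",mid,"len",np.ptp(a@v),"ang",round(np.degrees(np.arctan2(e[1],e[0]))%180,1))
C=np.array(C); print("centre",C.mean(0),"radii",np.linalg.norm(C-C.mean(0),axis=1), "az",np.degrees(np.arctan2(*(C-C.mean(0)).T[::-1])))
for q in("knob_a_wing","lid_top"):
        for r in models.tip_of(q,"wrist"):
            p=r["position"]; print(q,np.round(p,1),round(r["conf"],2),pts(p,0.114 if q[0]=='k' else .087)[0])
print(bot.read_state()["time_s"])
E
python3 wing.py w3
```

```text
[284.  78.] 80 mid [ 0.4947 -0.0691] len 0.011344367122140556 ang 25.0
[301.  97.] 91 mid [ 0.5218 -0.0533] len 0.013264477255677398 ang 26.5
[378. 112.] 162 mid [0.5571 0.033 ] len 0.04462591518180247 ang 97.4
[274. 173.] 160 mid [ 0.6026 -0.1088] len 0.04282175692718612 ang 0.5
[354. 194.] 142 mid [ 0.6513 -0.0164] len 0.04460016559262372 ang 167.4
centre [ 0.5655 -0.0429] radii [0.0755 0.0449 0.0764 0.0756 0.0898] az [-159.6725 -166.6509   96.3082  -60.6135   17.1799]
knob_a_wing [355.4 193.7] 0.74 [ 0.652  -0.0139  0.114 ]
lid_top [323.6 141.4] 0.63 [ 0.5791 -0.0394  0.087 ]
3.3167
```

The opposite-knob spacings (150 and 149 mm) check out. The centre is (0.580, -0.038). Knobs, with wing angles:

| Knob | Position (m) | Wing angle (deg) |
|---|---|---|
| K1 | (0.508, -0.061) | 30 |
| K2 | (0.557, 0.033) | 97 |
| K3 | (0.651, -0.016) | 167 |
| K4 | (0.602, -0.110) | 0 |

I'll start with K3.

```bash
python3 -m handwheel '[[0.027,0.042,-0.03,0,0,0],[0.027,0.042,-0.07,0,0,0],[0.027,0.042,-0.11,0,0,0],[0.027,0.042,-0.15,0,0,0],[0.027,0.042,-0.18,0,0,0],[0.027,0.042,-0.2,0,0,0],[0.027,0.042,-0.22,0,0,0],[0.027,0.042,-0.22,0,0,0]]' 0
python3 - <<'E'
from h import *
s=bot.read_state();print(s["position"],s["force"],s["moment"])
im,dp=cams.capture("wrist"); cv2.imwrite("pics/w4.png",im)
E
```

```text
time_s: 3.98
position: [0.6492, -0.0156, 0.1199]
tcp_rot: [[-0.974, 0.226, -0.009], [0.226, 0.974, 0.002], [0.009, -0.0, -1.0]]
force: [0.1, 1.1, -0.1]
opening: 0.53
grasp_force: 0.0
[ 0.64915116 -0.01555177  0.11986438] [ 0.08042109  1.10810407 -0.10249928] [-0.0292979   0.02507923  0.00230072]
```

View pics/w4.png

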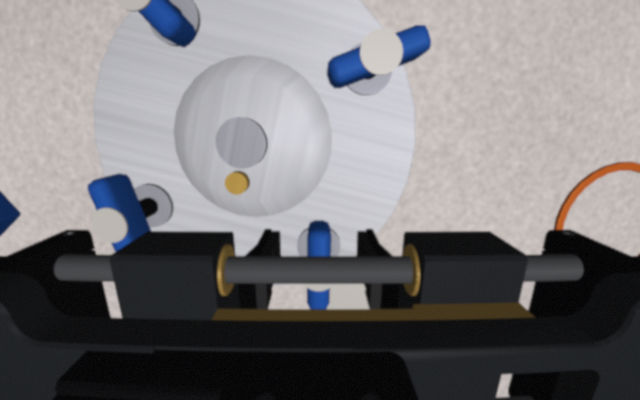

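The wing sits centred between the fingers at (319,265) px and is aligned. I'll close, then turn it 0.9 rad.

```bash
cat > s.py <<'E'
from h import *
np.set_printoptions(precision=3,suppress=True)
s=bot.read_state();R=np.array(s["tcp_rot"]);print("STATE t",round(s["time_s"],2),"p",s["position"],"yaw",round(np.degrees(np.arctan2(R[1,0],R[0,0]))%360,2),"F",s["force"],"M",s["moment"],"op",round(s["opening"]*87,1),"gf",s["grasp_force"],"J6",s["joint_positions"][5],"tau6",s["tau"][5])
E
python3 -m handwheel '[[0,0,0,0,0,0],[0,0,0,0,0,0],[0,0,0,0,0,0],[0,0,0,0,0,0],[0,0,0,0,0,0],[0,0,0,0,0,0],[0,0,0,0,0,0],[0,0,0,0,0,0]]' -1 >/dev/null; python3 s.py
python3 -m handwheel '[[0,0,0,0,0,-0.06],[0,0,0,0,0,-0.12],[0,0,0,0,0,-0.18],[0,0,-0.001,0,0,-0.24],[0,0,-0.001,0,0,-0.3],[0,0,-0.001,0,0,-0.36],[0,0,-0.001,0,0,-0.41],[0,0,-0.001,0,0,-0.45]]' >/dev/null; python3 s.py
```

```text
STATE t 4.7 p [ 0.653 -0.016  0.125] yaw 166.89 F [0.149 0.847 4.477] M [0.292 0.066 0.016] op 12.0 gf 29.976588673889637 J6 -88.15188136205047 tau6 -0.004423171340022236
STATE t 5.37 p [ 0.652 -0.017  0.123] yaw 115.09 F [-1.827 -0.717  1.962] M [-0.238  0.221  0.064] op 11.8 gf 29.986072378233075 J6 -36.328593706263476 tau6 -0.4538763128221035
```

```bash
python3 -m handwheel '[[0,0,0,0,0,0],[0,0,0,0,0,0],[0,0,0,0,0,0],[0,0,0.04,0,0,0],[-0.01,0,0.055,0,0,0.06],[-0.04,-0.01,0.055,0,0,0.12],[-0.08,-0.02,0.055,0,0,0.18],[-0.1,-0.03,0.055,0,0,0.24]]' -0.2 >/dev/null; python3 s.py
python3 -m handwheel '[[-0.02,-0.005,0,0,0,0.06],[-0.043,-0.015,0,0,0,0.12],[-0.043,-0.015,0,0,0,0.18],[-0.043,-0.015,0,0,0,0.24],[-0.043,-0.015,0,0,0,0.3],[-0.043,-0.015,0,0,0,0.36],[-0.043,-0.015,0,0,0,0.42],[-0.043,-0.015,0,0,0,0.48]]'  >/dev/null; python3 s.py
python3 -m handwheel '[[0,0,0,0,0,0.06],[0,0,0,0,0,0.109],[0,0,-0.01,0,0,0.109],[0,0,-0.03,0,0,0.109],[0,0,-0.045,0,0,0.109],[0,0,-0.054,0,0,0.109],[0,0,-0.054,0,0,0.109],[0,0,-0.054,0,0,0.109]]'  >/dev/null; python3 s.py
python3 - <<'E'
from h import *
im,dp=cams.capture("wrist"); cv2.imwrite("pics/w5.png",im)
E
```

```text
STATE t 6.03 p [ 0.548 -0.046  0.178] yaw 143.31 F [-1.156  0.231 -0.582] M [-0.035  0.074 -0.019] op 34.3 gf 0.0 J6 -69.72372557504964 tau6 1.1362206190824509
STATE t 6.7 p [ 0.509 -0.062  0.178] yaw 198.25 F [-0.081 -0.05   0.011] M [0.031 0.028 0.011] op 34.6 gf 0.0 J6 -127.65476734142773 tau6 0.948459729552269
STATE t 7.37 p [ 0.509 -0.062  0.123] yaw 210.28 F [ 0.282 -0.057 -1.025] M [ 0.06   0.014 -0.038] op 34.7 gf 0.0 J6 -139.68261602091113 tau6 0.006350738403853029
```

View pics/w5.png

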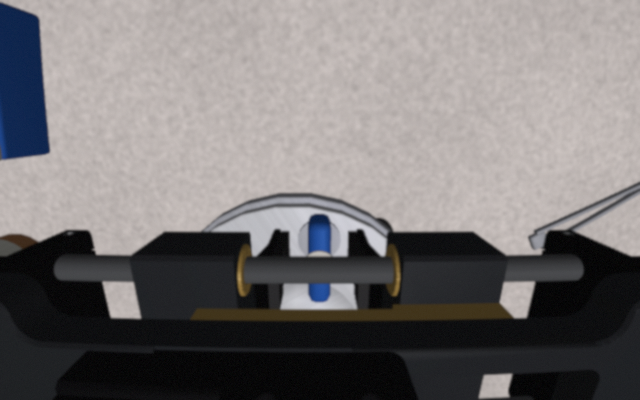

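K1's wing at (319,262) is centred and parallel to the jaws. I'll turn it, then go on to K2.

```bash
python3 -m handwheel '[[0,0,0,0,0,0],[0,0,0,0,0,0],[0,0,0,0,0,0],[0,0,0,0,0,0],[0,0,0,0,0,0],[0,0,0,0,0,0],[0,0,0,0,0,0],[0,0,0,0,0,0]]' -1 >/dev/null; python3 s.py
python3 -m handwheel '[[0,0,0,0,0,-0.06],[0,0,0,0,0,-0.12],[0,0,0,0,0,-0.18],[0,0,-0.001,0,0,-0.24],[0,0,-0.001,0,0,-0.3],[0,0,-0.001,0,0,-0.36],[0,0,-0.001,0,0,-0.41],[0,0,-0.001,0,0,-0.45]]' >/dev/null; python3 s.py
python3 -m handwheel '[[0,0,0,0,0,0],[0,0,0,0,0,0],[0,0,0,0,0,0],[0,0,0.04,0,0,0],[0,0.01,0.055,0,0,-0.06],[0.02,0.04,0.055,0,0,-0.12],[0.04,0.07,0.055,0,0,-0.18],[0.049,0.094,0.055,0,0,-0.24]]' -0.2 >/dev/null; python3 s.py
python3 -m handwheel '[[0,0,0,0,0,-0.06],[0,0,0,0,0,-0.12],[0,0,0,0,0,-0.18],[0,0,0,0,0,-0.24],[0,0,0,0,0,-0.295],[0,0,-0.02,0,0,-0.295],[0,0,-0.045,0,0,-0.295],[0,0,-0.053,0,0,-0.295]]' >/dev/null; python3 s.py
```

```text
STATE t 8.08 p [ 0.509 -0.061  0.124] yaw 210.3 F [-0.789  3.681  6.429] M [ 0.683  0.215 -0.017] op 11.7 gf 30.002234783023596 J6 -139.71765507798776 tau6 -0.04647265886887908
STATE t 8.75 p [ 0.509 -0.062  0.123] yaw 158.52 F [0.645 0.842 0.914] M [ 0.178  0.097 -0.018] op 11.4 gf 29.9991003703326 J6 -87.90461065708894 tau6 -0.4552498273551464
STATE t 9.42 p [0.561 0.033 0.179] yaw 130.95 F [ 0.232 -0.708  0.811] M [-0.088  0.005 -0.004] op 34.6 gf 0.0 J6 -48.96159031581823 tau6 -1.290772296488285
STATE t 10.08 p [0.557 0.032 0.123] yaw 97.52 F [ 0.314 -0.134 -0.496] M [-0.038  0.099  0.051] op 34.7 gf 0.0 J6 -15.65520769578208 tau6 0.009107129881158471
```

```bash
python3 -m handwheel '[[0,0,0,0,0,0],[0,0,0,0,0,0],[0,0,0,0,0,0],[0,0,0,0,0,0],[0,0,0,0,0,0],[0,0,0,0,0,0],[0,0,0,0,0,0],[0,0,0,0,0,0]]' -1 >/dev/null; python3 s.py
python3 -m handwheel '[[0,0,0,0,0,-0.06],[0,0,0,0,0,-0.12],[0,0,0,0,0,-0.18],[0,0,-0.001,0,0,-0.24],[0,0,-0.001,0,0,-0.3],[0,0,-0.001,0,0,-0.36],[0,0,-0.001,0,0,-0.41],[0,0,-0.001,0,0,-0.45]]' >/dev/null; python3 s.py
python3 -m handwheel '[[0,0,0,0,0,0],[0,0,0,0,0,0],[0,0,0,0,0,0],[0,0,0.04,0,0,0],[0,-0.01,0.055,0,0,-0.06],[0.015,-0.05,0.055,0,0,-0.12],[0.03,-0.09,0.055,0,0,-0.18],[0.04,-0.125,0.055,0,0,-0.24]]' -0.2 >/dev/null; python3 s.py
python3 -m handwheel '[[0.005,-0.018,0,0,0,-0.06],[0.005,-0.018,0,0,0,-0.12],[0.005,-0.018,0,0,0,-0.155],[0.005,-0.018,0,0,0,-0.155],[0.005,-0.018,-0.02,0,0,-0.155],[0.005,-0.018,-0.04,0,0,-0.155],[0.005,-0.018,-0.053,0,0,-0.155],[0.005,-0.018,-0.053,0,0,-0.155]]' >/dev/null; python3 s.py
```

```text
STATE t 10.75 p [0.557 0.032 0.126] yaw 97.47 F [-4.213 -1.59   7.198] M [-0.377  0.758  0.01 ] op 11.8 gf 29.995565470308065 J6 -15.587434778056373 tau6 -0.013984075631015003
STATE t 11.42 p [0.557 0.032 0.124] yaw 45.64 F [-3.976 -1.228  3.354] M [-0.336  0.783  0.076] op 11.8 gf 29.995684674941003 J6 36.23738270817549 tau6 -0.4804701916873455
STATE t 12.08 p [ 0.6   -0.094  0.18 ] yaw 18.21 F [ 0.492  0.587 -0.447] M [-0.119  0.13  -0.07 ] op 34.7 gf 0.0 J6 52.339003662793104 tau6 -0.5501609668135643
STATE t 12.75 p [ 0.602 -0.11   0.123] yaw 0.8 F [-1.168  0.103 -0.103] M [-0.084  0.181 -0.009] op 35.1 gf 0.0 J6 68.40087652316382 tau6 0.0016133875760715455
```

```bash
python3 -m handwheel '[[0,0,0,0,0,0],[0,0,0,0,0,0],[0,0,0,0,0,0],[0,0,0,0,0,0],[0,0,0,0,0,0],[0,0,0,0,0,0],[0,0,0,0,0,0],[0,0,0,0,0,0]]' -1 >/dev/null; python3 s.py
python3 -m handwheel '[[0,0,0,0,0,-0.06],[0,0,0,0,0,-0.12],[0,0,0,0,0,-0.18],[0,0,-0.001,0,0,-0.24],[0,0,-0.001,0,0,-0.3],[0,0,-0.001,0,0,-0.36],[0,0,-0.001,0,0,-0.41],[0,0,-0.001,0,0,-0.45]]' >/dev/null; python3 s.py
python3 -m handwheel '[[0,0,0,0,0,0],[0,0,0,0,0,0],[0,0,0,0,0,0],[0,0,0.04,0,0,0],[0,0.01,0.055,0,0,0.06],[-0.015,0.05,0.055,0,0,0.12],[-0.03,0.09,0.055,0,0,0.18],[-0.04,0.125,0.055,0,0,0.24]]' -0.2 >/dev/null; python3 s.py
python3 -m handwheel '[[-0.005,0.018,0,0,0,0.06],[-0.005,0.018,0,0,0,0.12],[-0.005,0.018,0,0,0,0.18],[-0.005,0.018,0,0,0,0.24],[-0.005,0.018,0,0,0,0.3],[-0.005,0.018,0,0,0,0.36],[-0.005,0.018,0,0,0,0.42],[-0.005,0.018,0,0,0,0.48]]' >/dev/null; python3 s.py
python3 wing.py w6
```

```text
STATE t 13.42 p [ 0.604 -0.11   0.127] yaw 0.61 F [0.632 2.376 5.944] M [ 0.528  0.092 -0.021] op 11.5 gf 29.99887098558247 J6 68.55465548916874 tau6 -0.03807165892794728
STATE t 14.08 p [ 0.604 -0.111  0.126] yaw 308.83 F [0.958 0.079 3.341] M [-0.001  0.2    0.051] op 11.6 gf 29.99305043835193 J6 120.37427073975212 tau6 -0.46429616399109364
STATE t 14.75 p [0.562 0.015 0.18 ] yaw 336.88 F [ 0.039 -0.187 -0.697] M [ 0.007  0.205 -0.002] op 34.4 gf 0.0 J6 103.28220462007552 tau6 0.4575875401496887
STATE t 15.42 p [0.558 0.032 0.18 ] yaw 31.99 F [-0.23   0.811  0.422] M [-0.094  0.143  0.073] op 34.7 gf 0.0 J6 49.88064617267151 tau6 0.9484907984733582
[428. 148.] 432 mid [ 0.6444 -0.    ] len 0.019428411510966234 ang 112.8
[475. 154.] 220 mid [ 0.6582 -0.0301] len 0.013427017924287792 ang 76.0
[313. 206.] 347 mid [0.5693 0.0442] len 0.017549089949212286 ang 41.9
[322. 247.] 199 mid [0.5463 0.0216] len 0.014527721423277639 ang 23.0
centre [0.6045 0.0089] radii [0.0409 0.0663 0.0498 0.0597] az [-12.6389 -36.0282 134.9504 167.7413]
knob_a_wing [447.  148.6] 0.89 [ 0.652  -0.0145  0.114 ]
lid_top [401.9 236.5] 0.6 [ 0.5776 -0.0392  0.087 ]
15.5667
```

View pics/w6.png

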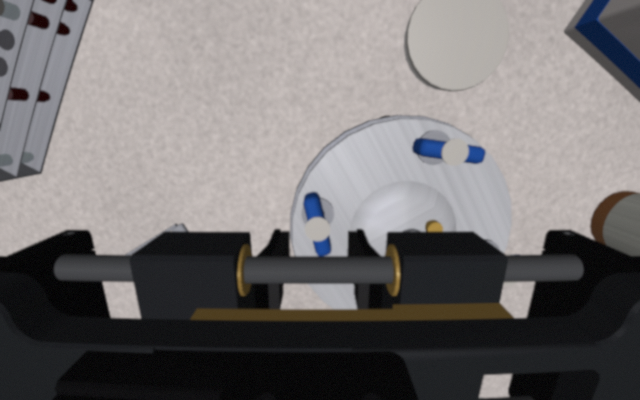

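Both visible wings (K3 at (450,151), K2 at (318,225)) stand where I left them. The first round is done at about 0.9 rad each. Next is round two: K2, then K4.

```bash
H='[[0,0,0,0,0,0],[0,0,0,0,0,0],[0,0,0,0,0,0],[0,0,0,0,0,0],[0,0,0,0,0,0],[0,0,0,0,0,0],[0,0,0,0,0,0],[0,0,0,0,0,0]]' 
python3 -m handwheel '[[0,0,0,0,0,0.06],[0,0,0,0,0,0.121],[0,0,0,0,0,0.121],[0,0,-0.02,0,0,0.121],[0,0,-0.04,0,0,0.121],[0,0,-0.054,0,0,0.121],[0,0,-0.054,0,0,0.121],[0,0,-0.054,0,0,0.121]]' >/dev/null; python3 s.py
python3 -m handwheel '[[0,0,0,0,0,0],[0,0,0,0,0,0],[0,0,0,0,0,0],[0,0,0,0,0,0],[0,0,0,0,0,0],[0,0,0,0,0,0],[0,0,0,0,0,0],[0,0,0,0,0,0]]' -1 >/dev/null; python3 s.py
python3 -m handwheel '[[0,0,0,0,0,-0.03],[0,0,0,0,0,-0.06],[0,0,0,0,0,-0.09],[0,0,-0.001,0,0,-0.12],[0,0,-0.001,0,0,-0.15],[0,0,-0.001,0,0,-0.18],[0,0,-0.001,0,0,-0.21],[0,0,-0.001,0,0,-0.24]]' >/dev/null; python3 s.py
python3 -m handwheel '[[0,0,0,0,0,0],[0,0,0,0,0,0],[0,0,0,0,0,0],[0,0,0.04,0,0,0],[0,-0.01,0.055,0,0,0.06],[0.015,-0.05,0.055,0,0,0.12],[0.03,-0.09,0.055,0,0,0.18],[0.04,-0.125,0.055,0,0,0.24]]' -0.2 >/dev/null; python3 s.py
python3 -m handwheel '[[0.005,-0.018,0,0,0,0.06],[0.005,-0.018,0,0,0,0.12],[0.005,-0.018,0,0,0,0.18],[0.005,-0.018,0,0,0,0.24],[0.005,-0.018,0,0,0,0.3],[0.005,-0.018,0,0,0,0.36],[0.005,-0.018,0,0,0,0.42],[0.005,-0.018,0,0,0,0.48]]' >/dev/null; python3 s.py
python3 -m handwheel '[[0,0,0,0,0,0.06],[0,0,0,0,0,0.12],[0,0,0,0,0,0.18],[0,0,0,0,0,0.24],[0,0,-0.02,0,0,0.246],[0,0,-0.04,0,0,0.246],[0,0,-0.053,0,0,0.246],[0,0,-0.053,0,0,0.246]]' >/dev/null; python3 s.py
```

```text
STATE t 16.23 p [0.558 0.032 0.125] yaw 45.25 F [0.139 0.473 0.166] M [-0.139  0.086  0.01 ] op 34.9 gf 0.0 J6 36.60928839979457 tau6 0.01701747765764594
STATE t 16.9 p [0.558 0.033 0.127] yaw 45.4 F [-2.57   3.804  6.062] M [ 0.457  0.554 -0.004] op 11.9 gf 30.00017815735191 J6 36.45496553623011 tau6 -0.04931079223752022
STATE t 17.57 p [0.558 0.033 0.126] yaw 17.77 F [-2.31   3.128  5.806] M [0.388 0.521 0.02 ] op 11.8 gf 30.001057195477188 J6 64.10532777498261 tau6 -0.3999941982328892
STATE t 18.23 p [ 0.6   -0.094  0.181] yaw 45.89 F [ 0.994 -0.609  0.714] M [-0.109  0.122  0.024] op 34.6 gf 0.0 J6 24.66337960478359 tau6 1.3464345037937164
STATE t 18.9 p [ 0.603 -0.111  0.18 ] yaw 100.79 F [-0.564  0.37   0.548] M [-0.052  0.041 -0.003] op 34.5 gf 0.0 J6 -31.62629402648795 tau6 0.9482813626527786
STATE t 19.57 p [ 0.601 -0.11   0.124] yaw 128.64 F [-1.124 -0.819  0.214] M [-0.004  0.015  0.025] op 34.3 gf 0.0 J6 -59.47032483398857 tau6 0.00010438596973472158
```

```bash
python3 -m handwheel '[[0,0,0,0,0,0],[0,0,0,0,0,0],[0,0,0,0,0,0],[0,0,0,0,0,0],[0,0,0,0,0,0],[0,0,0,0,0,0],[0,0,0,0,0,0],[0,0,0,0,0,0]]' -1 >/dev/null; python3 s.py
python3 -m handwheel '[[0,0,0,0,0,-0.03],[0,0,0,0,0,-0.06],[0,0,0,0,0,-0.09],[0,0,-0.001,0,0,-0.12],[0,0,-0.001,0,0,-0.15],[0,0,-0.001,0,0,-0.18],[0,0,-0.001,0,0,-0.21],[0,0,-0.001,0,0,-0.24]]' >/dev/null; python3 s.py
python3 -m handwheel '[[0,0,0,0,0,0],[0,0,0,0,0,0],[0,0,0,0,0,0],[0,0,0.04,0,0,0],[-0.01,0,0.055,0,0,0.06],[-0.04,0.02,0.055,0,0,0.12],[-0.07,0.04,0.055,0,0,0.18],[-0.094,0.049,0.055,0,0,0.24]]' -0.2 >/dev/null; python3 s.py
python3 -m handwheel '[[0,0,0,0,0,0.06],[0,0,0,0,0,0.12],[0,0,0,0,0,0.18],[0,0,0,0,0,0.24],[0,0,-0.02,0,0,0.261],[0,0,-0.04,0,0,0.261],[0,0,-0.058,0,0,0.261],[0,0,-0.058,0,0,0.261]]' >/dev/null; python3 s.py
python3 -m handwheel '[[0,0,0,0,0,0],[0,0,0,0,0,0],[0,0,0,0,0,0],[0,0,0,0,0,0],[0,0,0,0,0,0],[0,0,0,0,0,0],[0,0,0,0,0,0],[0,0,0,0,0,0]]' -1 >/dev/null; python3 s.py
python3 -m handwheel '[[0,0,0,0,0,-0.03],[0,0,0,0,0,-0.06],[0,0,0,0,0,-0.09],[0,0,-0.001,0,0,-0.12],[0,0,-0.001,0,0,-0.15],[0,0,-0.001,0,0,-0.18],[0,0,-0.001,0,0,-0.21],[0,0,-0.001,0,0,-0.24]]' >/dev/null; python3 s.py
python3 -m handwheel '[[0,0,0,0,0,0],[0,0,0,0,0,0],[0,0,0,0,0,0],[0,0,0.04,0,0,0],[0.01,0,0.057,0,0,-0.04],[0.05,0.01,0.057,0,0,-0.08],[0.09,0.02,0.057,0,0,-0.12],[0.125,0.035,0.057,0,0,-0.139]]' -0.2 >/dev/null; python3 s.py
python3 -m handwheel '[[0.018,0.01,0,0,0,0],[0.018,0.01,0,0,0,0],[0.018,0.01,0,0,0,0],[0.018,0.01,-0.02,0,0,0],[0.018,0.01,-0.04,0,0,0],[0.018,0.01,-0.056,0,0,0],[0.018,0.01,-0.056,0,0,0],[0.018,0.01,-0.056,0,0,0]]' >/dev/null; python3 s.py
python3 -m handwheel '[[0,0,0,0,0,0],[0,0,0,0,0,0],[0,0,0,0,0,0],[0,0,0,0,0,0],[0,0,0,0,0,0],[0,0,0,0,0,0],[0,0,0,0,0,0],[0,0,0,0,0,0]]' -1 >/dev/null; python3 s.py
```

```text
STATE t 20.23 p [ 0.604 -0.111  0.128] yaw 128.63 F [-2.469 -2.132  6.383] M [-0.374  0.335 -0.027] op 11.6 gf 29.999341070652008 J6 -59.441087216214264 tau6 -0.011154082312714309
STATE t 20.9 p [ 0.603 -0.112  0.127] yaw 101.0 F [-3.706 -2.718  6.541] M [-0.513  0.594  0.041] op 11.8 gf 30.004245042800903 J6 -31.786247858754326 tau6 -0.39324081502854824
STATE t 21.57 p [ 0.507 -0.059  0.181] yaw 129.02 F [-0.722  0.077  0.395] M [0.012 0.046 0.021] op 35.0 gf 0.0 J6 -58.36589383486754 tau6 1.018398217856884
STATE t 22.23 p [ 0.507 -0.061  0.12 ] yaw 158.55 F [-0.762 -0.258  0.07 ] M [-0.023 -0.002  0.015] op 35.1 gf 0.0 J6 -87.9612529038094 tau6 -0.003940753958886489
STATE t 22.9 p [ 0.51  -0.062  0.124] yaw 158.53 F [-1.254 -0.266  5.965] M [-0.105  0.092  0.025] op 11.7 gf 29.995925165712833 J6 -87.92969458705147 tau6 0.014742522616870701
STATE t 23.57 p [ 0.51  -0.063  0.123] yaw 130.91 F [-1.349 -2.491  5.998] M [-0.545  0.325  0.055] op 11.7 gf 29.99491922557354 J6 -60.26277368420992 tau6 -0.4450149368494749
STATE t 24.23 p [ 0.637 -0.027  0.18 ] yaw 114.86 F [ 0.897 -1.395 -0.503] M [-0.129 -0.003  0.054] op 34.7 gf 0.0 J6 -37.31806751442158 tau6 -0.3839856293052435
STATE t 24.9 p [ 0.65  -0.017  0.122] yaw 115.06 F [0.608 0.107 0.361] M [-0.072  0.014 -0.009] op 34.9 gf 0.0 J6 -36.38041355793743 tau6 -0.003817199030891061
STATE t 25.57 p [ 0.652 -0.017  0.124] yaw 115.12 F [-2.134 -1.631  4.817] M [-0.33   0.498 -0.041] op 11.7 gf 29.993362021632493 J6 -36.35954046925899 tau6 0.009265299013350159
```

```bash
python3 -m handwheel '[[0,0,0,0,0,-0.03],[0,0,0,0,0,-0.06],[0,0,0,0,0,-0.09],[0,0,-0.001,0,0,-0.12],[0,0,-0.001,0,0,-0.15],[0,0,-0.001,0,0,-0.18],[0,0,-0.001,0,0,-0.21],[0,0,-0.001,0,0,-0.24]]' >/dev/null; python3 s.py
python3 -m handwheel '[[0,0,0,0,0,0],[0,0,0,0,0,0],[0,0,0,0,0,0],[0,0,0.04,0,0,0],[-0.01,0,0.057,0,0,0.06],[-0.05,-0.01,0.057,0,0,0.12],[-0.09,-0.02,0.057,0,0,0.18],[-0.125,-0.035,0.057,0,0,0.24]]' -0.2 >/dev/null; python3 s.py
python3 -m handwheel '[[-0.018,-0.01,0,0,0,0.06],[-0.018,-0.01,0,0,0,0.12],[-0.018,-0.01,0,0,0,0.139],[-0.018,-0.01,-0.02,0,0,0.139],[-0.018,-0.01,-0.04,0,0,0.139],[-0.018,-0.01,-0.057,0,0,0.139],[-0.018,-0.01,-0.057,0,0,0.139],[-0.018,-0.01,-0.057,0,0,0.139]]' >/dev/null; python3 s.py
python3 -m handwheel '[[0,0,0,0,0,0],[0,0,0,0,0,0],[0,0,0,0,0,0],[0,0,0,0,0,0],[0,0,0,0,0,0],[0,0,0,0,0,0],[0,0,0,0,0,0],[0,0,0,0,0,0]]' -1 >/dev/null; python3 s.py
python3 -m handwheel '[[0,0,0,0,0,-0.01],[0,0,0,0,0,-0.02],[0,0,0,0,0,-0.03],[0,0,0,0,0,-0.04],[0,0,0,0,0,-0.05],[0,0,0,0,0,-0.06],[0,0,0,0,0,-0.07],[0,0,0,0,0,-0.08]]' >/dev/null; python3 s.py
```

```text
STATE t 26.23 p [ 0.651 -0.017  0.123] yaw 87.46 F [-4.223 -2.392  6.868] M [-0.455  0.81   0.091] op 12.2 gf 29.997818609699607 J6 -8.697629139240613 tau6 -0.41048353537917137
STATE t 26.9 p [ 0.525 -0.051  0.179] yaw 115.58 F [0.311 0.228 0.094] M [-0.117  0.054 -0.016] op 34.5 gf 0.0 J6 -43.274271777256104 tau6 1.3736914470791817
STATE t 27.57 p [ 0.509 -0.061  0.121] yaw 131.04 F [-0.342 -0.023  0.437] M [-0.043  0.044 -0.006] op 34.6 gf 0.0 J6 -60.44667580962237 tau6 -0.002529222474549897
STATE t 28.23 p [ 0.509 -0.062  0.123] yaw 131.05 F [-3.386 -2.439  5.783] M [-0.485  0.43   0.029] op 11.9 gf 29.98952278867364 J6 -60.430375136687815 tau6 0.00021876004666410154
STATE t 28.9 p [ 0.509 -0.062  0.123] yaw 121.84 F [-2.471 -3.859  5.917] M [-0.61   0.473  0.094] op 11.9 gf 30.000569843687117 J6 -51.2068023219075 tau6 -0.07818266283720732
```

```bash
python3 -m handwheel '[[0,0,0,0,0,-0.01],[0,0,0,0,0,-0.02],[0,0,0,0,0,-0.03],[0,0,0,0,0,-0.04],[0,0,0,0,0,-0.05],[0,0,0,0,0,-0.06],[0,0,0,0,0,-0.07],[0,0,0,0,0,-0.08]]' >/dev/null; python3 s.py
```

```text
STATE t 29.57 p [ 0.509 -0.062  0.122] yaw 112.66 F [-3.534 -4.649  3.341] M [-0.869  0.562  0.067] op 12.0 gf 30.002687922678888 J6 -42.02259076519274 tau6 -0.0697875302284956
```

```bash
python3 -m handwheel '[[0,0,0,0,0,-0.01],[0,0,0,0,0,-0.02],[0,0,0,0,0,-0.03],[0,0,0,0,0,-0.04],[0,0,0,0,0,-0.05],[0,0,0,0,0,-0.06],[0,0,0,0,0,-0.07],[0,0,0,0,0,-0.08]]' >/dev/null; python3 s.py
```

```text
STATE t 30.23 p [ 0.509 -0.062  0.122] yaw 103.51 F [-3.203 -5.479  3.151] M [-0.878  0.541  0.141] op 11.7 gf 30.013273456133902 J6 -32.86435126183172 tau6 -0.03045557881705463
```

```bash

python3 -m handwheel '[[0,0,0,0,0,0],[0,0,0,0,0,0],[0,0,0,0,0,0],[0,0,0.04,0,0,0],[0.01,0,0.057,0,0,-0.04],[0.05,0.01,0.057,0,0,-0.08],[0.09,0.02,0.057,0,0,-0.12],[0.125,0.035,0.057,0,0,-0.139]]' -0.2 >/dev/null; python3 s.py
python3 -m handwheel '[[0.018,0.01,0,0,0,0],[0.018,0.01,0,0,0,0],[0.018,0.01,-0.01,0,0,0],[0.018,0.01,-0.03,0,0,0],[0.018,0.01,-0.045,0,0,0],[0.018,0.01,-0.057,0,0,0],[0.018,0.01,-0.057,0,0,0],[0.018,0.01,-0.057,0,0,0]]' >/dev/null; python3 s.py
python3 -m handwheel '[[0,0,0,0,0,0],[0,0,0,0,0,0],[0,0,0,0,0,0],[0,0,0,0,0,0],[0,0,0,0,0,0],[0,0,0,0,0,0],[0,0,0,0,0,0],[0,0,0,0,0,-0.01]]' -1 >/dev/null; python3 s.py
python3 -m handwheel '[[0,0,0,0,0,-0.02],[0,0,0,0,0,-0.04],[0,0,0,0,0,-0.06],[0,0,0,0,0,-0.08],[0,0,0,0,0,-0.1],[0,0,0,0,0,-0.12],[0,0,0,0,0,-0.135],[0,0,0,0,0,-0.15]]' >/dev/null; python3 s.py
python3 -m handwheel '[[0,0,0,0,0,-0.01],[0,0,0,0,0,-0.02],[0,0,0,0,0,-0.03],[0,0,0,0,0,-0.04],[0,0,0,0,0,-0.05],[0,0,0,0,0,-0.06],[0,0,0,0,0,-0.07],[0,0,0,0,0,-0.08]]' >/dev/null; python3 s.py
```

```text
STATE t 30.9 p [ 0.637 -0.027  0.18 ] yaw 87.32 F [ 0.902 -0.256  0.234] M [-0.119  0.049 -0.016] op 34.4 gf 0.0 J6 -9.781504116400134 tau6 -0.38651157170534134
STATE t 31.57 p [ 0.651 -0.017  0.121] yaw 87.56 F [ 0.424  0.215 -0.266] M [-0.093  0.034  0.024] op 34.8 gf 0.0 J6 -8.863374086220572 tau6 -0.002669711029739119
STATE t 32.23 p [ 0.651 -0.017  0.123] yaw 86.46 F [-3.9   -0.405  6.209] M [-0.186  0.683  0.055] op 11.6 gf 29.99824997037649 J6 -7.70461558229737 tau6 -0.1805942365899682
STATE t 32.9 p [ 0.651 -0.017  0.122] yaw 69.22 F [-3.135  0.691  3.792] M [-0.157  0.692  0.104] op 11.7 gf 30.001528775319457 J6 9.545406137204866 tau6 -0.14312434941530228
STATE t 33.57 p [ 0.651 -0.017  0.122] yaw 60.05 F [-6.104  0.278  4.164] M [-0.16   0.947  0.22 ] op 11.9 gf 30.037441374734044 J6 18.70593580291748 tau6 0.055331087205559015
```

```bash

python3 -m handwheel '[[0,0,0,0,0,0],[0,0,0,0,0,0],[0,0,0,0,0,0],[0,0,0.04,0,0,0],[0,-0.01,0.057,0,0,0.06],[-0.02,-0.04,0.057,0,0,0.12],[-0.04,-0.07,0.057,0,0,0.18],[-0.049,-0.094,0.057,0,0,0.24]]' -0.2 >/dev/null; python3 s.py
python3 -m handwheel '[[0,0,0,0,0,0.06],[0,0,0,0,0,0.119],[0,0,-0.0,0,0,0.119],[0,0,-0.03,0,0,0.119],[0,0,-0.045,0,0,0.119],[0,0,-0.057,0,0,0.119],[0,0,-0.057,0,0,0.119],[0,0,-0.057,0,0,0.119]]' >/dev/null; python3 s.py
python3 -m handwheel '[[0,0,0,0,0,0],[0,0,0,0,0,0],[0,0,0,0,0,0],[0,0,0,0,0,0],[0,0,0,0,0,0],[0,0,0,0,0,0],[0,0,0,0,0,0],[0,0,0,0,0,-0.01]]' -1 >/dev/null; python3 s.py
python3 -m handwheel '[[0,0,0,0,0,-0.02],[0,0,0,0,0,-0.04],[0,0,0,0,0,-0.06],[0,0,0,0,0,-0.08],[0,0,0,0,0,-0.1],[0,0,0,0,0,-0.12],[0,0,0,0,0,-0.135],[0,0,0,0,0,-0.15]]' >/dev/null; python3 s.py
```

```text
STATE t 34.23 p [ 0.602 -0.112  0.179] yaw 87.97 F [-0.374  0.133  0.117] M [-0.044  0.078  0.025] op 34.6 gf 0.0 J6 -18.900412713126567 tau6 1.2150183320045471
STATE t 34.9 p [ 0.603 -0.11   0.122] yaw 101.18 F [0.132 0.695 0.747] M [-0.071  0.065  0.03 ] op 34.4 gf 0.0 J6 -31.977199791088374 tau6 0.008517156529705971
STATE t 35.57 p [ 0.603 -0.111  0.123] yaw 100.08 F [-2.646 -0.749  5.193] M [-0.23   0.588  0.056] op 11.9 gf 29.992251615040004 J6 -30.892229555889156 tau6 -0.2398774679750204
STATE t 36.23 p [ 0.603 -0.111  0.122] yaw 82.82 F [-3.363 -1.175  3.036] M [-0.333  0.552  0.02 ] op 11.4 gf 29.992750226520002 J6 -13.635837095095656 tau6 -0.20618371199816465
```

```bash

python3 -m handwheel '[[0,0,0,0,0,-0.01],[0,0,0,0,0,-0.02],[0,0,0,0,0,-0.03],[0,0,0,0,0,-0.04],[0,0,0,0,0,-0.05],[0,0,0,0,0,-0.06],[0,0,0,0,0,-0.07],[0,0,0,0,0,-0.08]]' >/dev/null; python3 s.py
```

```text
STATE t 36.9 p [ 0.603 -0.111  0.122] yaw 73.68 F [-4.844 -2.657  4.248] M [-0.444  0.892  0.115] op 11.6 gf 30.024336115457118 J6 -4.479511580351596 tau6 0.010403255000710487
```

```bash

python3 -m handwheel '[[0,0,0,0,0,0],[0,0,0,0,0,0],[0,0,0,0,0,0],[0,0,0.04,0,0,0],[0,0.01,0.057,0,0,-0.06],[-0.015,0.05,0.057,0,0,-0.12],[-0.03,0.09,0.057,0,0,-0.18],[-0.04,0.125,0.057,0,0,-0.24]]' -0.2 >/dev/null; python3 s.py
python3 -m handwheel '[[-0.005,0.018,0,0,0,-0.06],[-0.005,0.018,0,0,0,-0.12],[-0.005,0.018,0,0,0,-0.18],[-0.005,0.018,0,0,0,-0.24],[-0.005,0.018,-0.02,0,0,-0.248],[-0.005,0.018,-0.04,0,0,-0.248],[-0.005,0.018,-0.057,0,0,-0.248],[-0.005,0.018,-0.057,0,0,-0.248]]' >/dev/null; python3 s.py
python3 -m handwheel '[[0,0,0,0,0,0],[0,0,0,0,0,0],[0,0,0,0,0,0],[0,0,0,0,0,0],[0,0,0,0,0,0],[0,0,0,0,0,0],[0,0,0,0,0,0],[0,0,0,0,0,-0.01]]' -1 >/dev/null; python3 s.py
python3 -m handwheel '[[0,0,0,0,0,-0.02],[0,0,0,0,0,-0.04],[0,0,0,0,0,-0.06],[0,0,0,0,0,-0.08],[0,0,0,0,0,-0.1],[0,0,0,0,0,-0.12],[0,0,0,0,0,-0.135],[0,0,0,0,0,-0.15]]' >/dev/null; python3 s.py
python3 -m handwheel '[[0,0,0,0,0,-0.01],[0,0,0,0,0,-0.02],[0,0,0,0,0,-0.03],[0,0,0,0,0,-0.04],[0,0,0,0,0,-0.05],[0,0,0,0,0,-0.06],[0,0,0,0,0,-0.07],[0,0,0,0,0,-0.08]]' >/dev/null; python3 s.py
```

```text
STATE t 37.57 p [0.563 0.016 0.179] yaw 45.77 F [ 0.71   0.473 -0.453] M [-0.059  0.144 -0.011] op 34.4 gf 0.0 J6 34.376960413796695 tau6 -1.442740224301815
STATE t 38.23 p [0.557 0.033 0.119] yaw 17.8 F [ 0.135 -0.728 -1.2  ] M [-0.063  0.162 -0.051] op 34.9 gf 0.0 J6 64.05407554674036 tau6 0.005855469644302502
STATE t 38.9 p [0.559 0.033 0.123] yaw 16.63 F [-0.504  4.527  6.092] M [0.767 0.202 0.037] op 11.5 gf 29.999269265681505 J6 65.21453235242178 tau6 -0.24524923413991928
STATE t 39.57 p [0.559 0.033 0.123] yaw 359.39 F [0.602 3.431 2.319] M [0.467 0.07  0.043] op 11.8 gf 29.99909964390099 J6 82.46826746490974 tau6 -0.21198683883994818
STATE t 40.23 p [0.559 0.032 0.122] yaw 350.23 F [0.768 4.773 5.318] M [ 0.653 -0.038  0.138] op 11.4 gf 30.01758947968483 J6 91.64252090931402 tau6 0.006338206585496664
```

```bash

python3 -m handwheel '[[0,0,0,0,0,-0.003],[0,0,0,0,0,-0.006],[0,0,0,0,0,-0.009],[0,0,0,0,0,-0.012],[0,0,0,0,0,-0.015],[0,0,0,0,0,-0.018],[0,0,0,0,0,-0.021],[0,0,0,0,0,-0.024]]' >/dev/null; python3 s.py
```

```text
STATE t 40.9 p [0.559 0.032 0.122] yaw 347.53 F [1.122 4.479 5.376] M [ 0.611 -0.035  0.241] op 12.0 gf 30.03293540328741 J6 94.34213126986842 tau6 0.17243902198970318
```

```bash

python3 -m handwheel '[[0,0,0,0,0,0],[0,0,0,0,0,0],[0,0,0,0,0,0],[0,0,0.04,0,0,0],[0,-0.01,0.057,0,0,0.06],[0.015,-0.05,0.057,0,0,0.12],[0.03,-0.09,0.057,0,0,0.18],[0.04,-0.125,0.057,0,0,0.24]]' -0.2 >/dev/null; python3 s.py
python3 -m handwheel '[[0.005,-0.018,0,0,0,0.06],[0.005,-0.018,0,0,0,0.12],[0.005,-0.018,0,0,0,0.18],[0.005,-0.018,0,0,0,0.24],[0.005,-0.018,0,0,0,0.3],[0.005,-0.018,0,0,0,0.36],[0.005,-0.018,0,0,0,0.42],[0.005,-0.018,0,0,0,0.48]]' >/dev/null; python3 s.py
python3 -m handwheel '[[0,0,0,0,0,0.032],[0,0,0,0,0,0.032],[0,0,-0.02,0,0,0.032],[0,0,-0.04,0,0,0.032],[0,0,-0.057,0,0,0.032],[0,0,-0.057,0,0,0.032],[0,0,-0.057,0,0,0.032],[0,0,-0.057,0,0,0.032]]' >/dev/null; python3 s.py
python3 -m handwheel '[[0,0,0,0,0,0],[0,0,0,0,0,0],[0,0,0,0,0,0],[0,0,0,0,0,0],[0,0,0,0,0,0],[0,0,0,0,0,0],[0,0,0,0,0,0],[0,0,0,0,0,0]]' -1 >/dev/null; python3 s.py
python3 -m handwheel '[[0,0,0,0,0,-0.003],[0,0,0,0,0,-0.006],[0,0,0,0,0,-0.009],[0,0,0,0,0,-0.012],[0,0,0,0,0,-0.015],[0,0,0,0,0,-0.018],[0,0,0,0,0,-0.021],[0,0,0,0,0,-0.024]]' >/dev/null; python3 s.py
```

```text
STATE t 41.57 p [ 0.599 -0.094  0.179] yaw 15.46 F [ 0.16  -0.8    0.492] M [-0.105  0.137  0.021] op 34.7 gf 0.0 J6 55.0849031852802 tau6 1.3478480279445648
STATE t 42.23 p [ 0.602 -0.111  0.178] yaw 70.37 F [ 0.655 -1.145 -0.285] M [-0.096  0.064  0.028] op 34.8 gf 0.0 J6 -1.2064410461275115 tau6 0.9482687339186668
STATE t 42.9 p [ 0.604 -0.111  0.123] yaw 73.67 F [-0.103  0.028 -0.399] M [-0.115  0.093  0.037] op 34.6 gf 0.0 J6 -4.499612497210602 tau6 0.004976047785021365
STATE t 43.57 p [ 0.603 -0.111  0.123] yaw 73.74 F [-2.671  0.94   5.597] M [-0.003  0.629  0.076] op 11.7 gf 29.998983331024647 J6 -4.553776965803775 tau6 0.045879503013566136
STATE t 44.23 p [ 0.603 -0.111  0.123] yaw 71.02 F [-3.382  1.282  5.416] M [0.04  0.584 0.135] op 11.7 gf 30.02855809405446 J6 -1.8199279619946027 tau6 0.17742499709129333
```

```bash

python3 -m handwheel '[[0,0,0,0,0,-0.003],[0,0,0,0,0,-0.006],[0,0,0,0,0,-0.009],[0,0,0,0,0,-0.012],[0,0,0,0,0,-0.015],[0,0,0,0,0,-0.018],[0,0,0,0,0,-0.021],[0,0,0,0,0,-0.024]]' >/dev/null; python3 s.py
```

```text
STATE t 44.9 p [ 0.603 -0.111  0.123] yaw 68.29 F [-3.894  1.718  5.731] M [-0.007  0.61   0.25 ] op 11.6 gf 30.04778972826898 J6 0.9197568946065039 tau6 0.23436858784407377
```

```bash

python3 -m handwheel '[[0,0,0,0,0,0],[0,0,0,0,0,0],[0,0,0,0,0,0],[0,0,0.04,0,0,0],[-0.01,0,0.057,0,0,0.06],[-0.04,0.02,0.057,0,0,0.12],[-0.07,0.04,0.057,0,0,0.18],[-0.094,0.049,0.057,0,0,0.24]]' -0.2 >/dev/null; python3 s.py
python3 -m handwheel '[[0,0,0,0,0,0.06],[0,0,0,0,0,0.067],[0,0,0,0,0,0.067],[0,0,-0.02,0,0,0.067],[0,0,-0.04,0,0,0.067],[0,0,-0.057,0,0,0.067],[0,0,-0.057,0,0,0.067],[0,0,-0.057,0,0,0.067]]' >/dev/null; python3 s.py
python3 -m handwheel '[[0,0,0,0,0,0],[0,0,0,0,0,0],[0,0,0,0,0,0],[0,0,0,0,0,0],[0,0,0,0,0,0],[0,0,0,0,0,0],[0,0,0,0,0,0],[0,0,0,0,0,0]]' -1 >/dev/null; python3 s.py
python3 -m handwheel '[[0,0,0,0,0,-0.003],[0,0,0,0,0,-0.006],[0,0,0,0,0,-0.009],[0,0,0,0,0,-0.012],[0,0,0,0,0,-0.015],[0,0,0,0,0,-0.018],[0,0,0,0,0,-0.021],[0,0,0,0,0,-0.024]]' >/dev/null; python3 s.py
```

```text
STATE t 45.57 p [ 0.507 -0.06   0.179] yaw 96.09 F [-0.427  0.583 -0.354] M [-0.016  0.056  0.043] op 34.3 gf 0.0 J6 -25.441567342532714 tau6 1.0198233649134636
STATE t 46.23 p [ 0.51  -0.062  0.121] yaw 103.28 F [ 1.161  0.201 -0.056] M [-0.097  0.028  0.018] op 34.8 gf 0.0 J6 -32.71218622145914 tau6 0.009599020995665342
STATE t 46.9 p [ 0.509 -0.062  0.123] yaw 103.45 F [-3.293 -2.808  5.995] M [-0.462  0.621  0.067] op 11.8 gf 30.001483946107328 J6 -32.81465336478059 tau6 0.07362781092524529
STATE t 47.57 p [ 0.509 -0.062  0.123] yaw 100.71 F [-3.411 -2.532  5.038] M [-0.46   0.593  0.128] op 11.8 gf 30.013906289823353 J6 -30.0628645763287 tau6 0.11444486444815993
```

```bash

python3 -m handwheel '[[0,0,0,0,0,-0.003],[0,0,0,0,0,-0.006],[0,0,0,0,0,-0.009],[0,0,0,0,0,-0.012],[0,0,0,0,0,-0.015],[0,0,0,0,0,-0.018],[0,0,0,0,0,-0.021],[0,0,0,0,0,-0.024]]' >/dev/null; python3 s.py
```

```text
STATE t 48.23 p [ 0.509 -0.062  0.123] yaw 97.97 F [-3.654 -2.112  5.978] M [-0.44   0.603  0.255] op 11.7 gf 30.027687759138644 J6 -27.325465192126067 tau6 0.17175287939608097
```

```bash

python3 -m handwheel '[[0,0,0,0,0,0],[0,0,0,0,0,0],[0,0,0,0,0,0],[0,0,0.04,0,0,0],[0.01,0,0.057,0,0,-0.06],[0.05,0.01,0.057,0,0,-0.12],[0.09,0.02,0.057,0,0,-0.18],[0.125,0.035,0.057,0,0,-0.24]]' -0.2 >/dev/null; python3 s.py
python3 -m handwheel '[[0.018,0.01,0,0,0,-0.06],[0.018,0.01,0,0,0,-0.091],[0.018,0.01,0,0,0,-0.091],[0.018,0.01,-0.02,0,0,-0.091],[0.018,0.01,-0.04,0,0,-0.091],[0.018,0.01,-0.057,0,0,-0.091],[0.018,0.01,-0.057,0,0,-0.091],[0.018,0.01,-0.057,0,0,-0.091]]' >/dev/null; python3 s.py
python3 -m handwheel '[[0,0,0,0,0,0],[0,0,0,0,0,0],[0,0,0,0,0,0],[0,0,0,0,0,0],[0,0,0,0,0,0],[0,0,0,0,0,0],[0,0,0,0,0,0],[0,0,0,0,0,0]]' -1 >/dev/null; python3 s.py
python3 -m handwheel '[[0,0,0,0,0,-0.0015],[0,0,0,0,0,-0.003],[0,0,0,0,0,-0.0045],[0,0,0,0,0,-0.006],[0,0,0,0,0,-0.0075],[0,0,0,0,0,-0.009],[0,0,0,0,0,-0.0105],[0,0,0,0,0,-0.012]]' >/dev/null; python3 s.py
```

```text
STATE t 48.9 p [ 0.637 -0.027  0.18 ] yaw 69.98 F [1.227 0.313 0.708] M [-0.159  0.009  0.043] op 34.8 gf 0.0 J6 7.561548708019536 tau6 -1.25522430986166
STATE t 49.57 p [ 0.651 -0.017  0.121] yaw 60.01 F [ 0.34  -0.712 -0.18 ] M [-0.125  0.077 -0.007] op 34.6 gf 0.0 J6 18.693571674983794 tau6 -0.009310370951425284
STATE t 50.23 p [ 0.652 -0.016  0.123] yaw 60.01 F [-2.277  1.588  5.631] M [0.184 0.712 0.135] op 11.7 gf 29.987257844768465 J6 18.743423882181233 tau6 0.10376400779932737
STATE t 50.9 p [ 0.652 -0.016  0.123] yaw 58.67 F [-2.952  2.112  6.245] M [0.241 0.664 0.294] op 11.9 gf 30.010811677202582 J6 20.098037707933628 tau6 0.22125862073153257
```

```bash

python3 -m handwheel '[[0,0,0,0,0,0],[0,0,0,0,0,0],[0,0,0,0,0,0],[0,0,0.04,0,0,0],[-0.01,0,0.057,0,0,-0.06],[-0.04,0.02,0.057,0,0,-0.12],[-0.07,0.04,0.057,0,0,-0.18],[-0.094,0.049,0.057,0,0,-0.24]]' -0.2 >/dev/null; python3 s.py
python3 -m handwheel '[[0,0,0,0,0,-0.06],[0,0,0,0,0,-0.12],[0,0,0,0,0,-0.18],[0,0,0,0,0,-0.24],[0,0,0,0,0,-0.3],[0,0,0,0,0,-0.36],[0,0,-0.01,0,0,-0.381],[0,0,-0.02,0,0,-0.381]]' >/dev/null; python3 s.py
python3 -m handwheel '[[0,0,-0.02,0,0,0],[0,0,-0.037,0,0,0],[0,0,-0.037,0,0,0],[0,0,-0.037,0,0,0],[0,0,-0.037,0,0,0],[0,0,-0.037,0,0,0],[0,0,-0.037,0,0,0],[0,0,-0.037,0,0,0]]'  >/dev/null; python3 s.py
python3 -m handwheel '[[0,0,0,0,0,0],[0,0,0,0,0,0],[0,0,0,0,0,0],[0,0,0,0,0,0],[0,0,0,0,0,0],[0,0,0,0,0,0],[0,0,0,0,0,0],[0,0,0,0,0,0]]' -1 >/dev/null; python3 s.py
python3 -m handwheel '[[0,0,0,0,0,-0.0015],[0,0,0,0,0,-0.003],[0,0,0,0,0,-0.0045],[0,0,0,0,0,-0.006],[0,0,0,0,0,-0.0075],[0,0,0,0,0,-0.009],[0,0,0,0,0,-0.0105],[0,0,0,0,0,-0.012]]' >/dev/null; python3 s.py
```

```text
STATE t 51.57 p [0.556 0.034 0.179] yaw 30.77 F [-0.71   0.034 -0.145] M [-0.049  0.169 -0.015] op 34.7 gf 0.0 J6 51.15854531581727 tau6 -0.9429511427879333
STATE t 52.23 p [0.559 0.032 0.159] yaw 347.4 F [ 0.177 -0.793  0.5  ] M [-0.042  0.199 -0.019] op 34.7 gf 0.0 J6 94.45993152526107 tau6 0.2917449362576008
STATE t 52.9 p [0.559 0.032 0.123] yaw 347.45 F [ 0.087  0.709 -0.026] M [-0.013  0.238  0.001] op 34.9 gf 0.0 J6 94.41170227227886 tau6 -0.001039863273035735
STATE t 53.57 p [0.558 0.032 0.122] yaw 347.46 F [-0.508  1.046  0.637] M [0.057 0.158 0.111] op 11.9 gf 29.97913691215217 J6 94.41269205032258 tau6 0.14507582411170006
STATE t 54.23 p [0.558 0.032 0.122] yaw 346.05 F [1.657 1.846 1.501] M [0.265 0.119 0.263] op 11.7 gf 29.99426937662065 J6 95.81030797269268 tau6 0.20971389021724463
```

```bash

python3 -m handwheel '[[0,0,0,0,0,0],[0,0,0,0,0,0],[0,0,0,0,0,0],[0,0,0.04,0,0,0],[0,-0.01,0.057,0,0,0.06],[0.015,-0.05,0.057,0,0,0.12],[0.03,-0.09,0.057,0,0,0.18],[0.04,-0.125,0.057,0,0,0.24]]' -0.2 >/dev/null; python3 s.py
python3 -m handwheel '[[0.005,-0.018,0,0,0,0.06],[0.005,-0.018,0,0,0,0.12],[0.005,-0.018,0,0,0,0.18],[0.005,-0.018,0,0,0,0.24],[0.005,-0.018,0,0,0,0.3],[0.005,-0.018,0,0,0,0.36],[0.005,-0.018,0,0,0,0.42],[0.005,-0.018,0,0,0,0.478]]' >/dev/null; python3 s.py
python3 -m handwheel '[[0,0,0,0,0,0],[0,0,-0.02,0,0,0],[0,0,-0.04,0,0,0],[0,0,-0.057,0,0,0],[0,0,-0.057,0,0,0],[0,0,-0.057,0,0,0],[0,0,-0.057,0,0,0],[0,0,-0.057,0,0,0]]' >/dev/null; python3 s.py
python3 -m handwheel '[[0,0,0,0,0,0],[0,0,0,0,0,0],[0,0,0,0,0,0],[0,0,0,0,0,0],[0,0,0,0,0,0],[0,0,0,0,0,0],[0,0,0,0,0,0],[0,0,0,0,0,0]]' -1 >/dev/null; python3 s.py
python3 -m handwheel '[[0,0,0,0,0,-0.0015],[0,0,0,0,0,-0.003],[0,0,0,0,0,-0.0045],[0,0,0,0,0,-0.006],[0,0,0,0,0,-0.0075],[0,0,0,0,0,-0.009],[0,0,0,0,0,-0.0105],[0,0,0,0,0,-0.012]]' >/dev/null; python3 s.py
```

```text
STATE t 54.9 p [ 0.6   -0.094  0.18 ] yaw 13.97 F [-0.037 -0.874  0.195] M [-0.07   0.139 -0.031] op 34.5 gf 0.0 J6 56.57304787718616 tau6 1.3480063900351524
STATE t 55.57 p [ 0.603 -0.111  0.179] yaw 68.65 F [ 0.014 -0.79   0.028] M [-0.076  0.088 -0.04 ] op 34.9 gf 0.0 J6 0.5117798327612813 tau6 0.8959426358342171
STATE t 56.23 p [ 0.604 -0.111  0.123] yaw 68.29 F [ 0.834 -0.411  0.198] M [-0.154  0.135 -0.044] op 34.9 gf 0.0 J6 0.8830929565778195 tau6 0.006162930076243356
STATE t 56.9 p [ 0.603 -0.11   0.122] yaw 68.37 F [-2.656  0.676  5.608] M [0.111 0.55  0.206] op 11.6 gf 29.978204327635467 J6 0.8228184345189582 tau6 0.17878878861665726
STATE t 57.57 p [ 0.603 -0.11   0.122] yaw 67.02 F [-2.919  0.571  4.936] M [0.127 0.624 0.286] op 11.5 gf 30.026875580661 J6 2.182416684612725 tau6 0.29410427436232567
```

All four knobs are at 0.25 to 0.29 N m. I'll release, lift clear and hand in.

```bash

python3 -m handwheel '[[0,0,0,0,0,0],[0,0,0,0,0,0],[0,0,0,0,0,0],[0,0,0.03,0,0,0],[0,0,0.06,0,0,0],[0,0,0.09,0,0,0],[0,0,0.12,0,0,0],[0,0,0.14,0,0,0]]' -0.2 >/dev/null; python3 -m handwheel '[[0,0,0.01,0,0,0],[0,0,0.01,0,0,0],[0,0,0.01,0,0,0],[0,0,0.01,0,0,0],[0,0,0.01,0,0,0],[0,0,0.01,0,0,0],[0,0,0.01,0,0,0],[0,0,0.01,0,0,0]]' >/dev/null; python3 s.py; python3 -c "
from rig import bot
print(bot.hand_in())"
```

```text
STATE t 58.9 p [ 0.603 -0.111  0.271] yaw 66.96 F [0.715 0.977 0.466] M [-0.145  0.08  -0.037] op 34.8 gf 0.0 J6 2.2098220808275815 tau6 -0.00015159108443185687
the job is handed in; nothing more can be done
None
```

I closed the filter holder with crosswise rounds, leaving all four knobs at about 0.25–0.29 N m by feel, and handed it in at 58.9 s. The hand-in returned no verdict, and I did not measure directly that the lid sits flat.

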